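# Put the filter holder together on its keyed post

## Task

Put the filter holder together on the upright post: first the low filter support ring, then the taller spacer ring, then the long clamp plate as its cap. Lay the plate on the post lengthwise along the base so that it rests on the cross key, and let go of it there; then push one of its ends round, counter-clockwise seen from above, until the plate drops over the key and lies flat on the spacer, and stop as soon as it is home without forcing it. Leave the gauze pack, jar and tape roll where they are.

Things in the scene. Friction and masses are not known exactly. Their poses are not given: they have to be found in the camera images.
- holder_base: Fixed oblong metal base of the filter holder, 116 (x) x 76 (y) mm, with four screw heads; origin at the centre of its underside on the trolley top; z up, its x axis runs along its long side. The round seat for the rings is 10 mm above the origin. The steel post stands upright at its centre and does not turn: a shank 36 mm in diameter up to 44.5 mm above the origin, key and neck on it.
- key_top (a point): Centre of the post, at the flat top of its cross key (32 mm long, 10 wide), 53 mm above the base's origin. A neck 18 mm in diameter goes on 12 mm higher, tapered over its last 6. The key's long direction is 20 to 70 deg counter-clockwise (from above) of the base's x axis; the exact heading is not reported (this point's axes are the base's): turn the plate until it drops, or see it in the images.
- filter_support: Loose low grey ring, 62 mm outer diameter, 38.8 mm bore, 14 mm high, with a circle of small dark holes on its top; lies flat; origin at the centre of its underside, z up. About 60 g. Fully home its underside is 10 mm above the base's origin.
- spacer: Loose taller plain grey ring, 62 mm outer diameter, 38.8 mm bore, 22 mm high; lies flat; origin at the centre of its underside, z up. About 80 g. (A thin rail about 65 mm high runs round the trolley's edge.) Fully home on the support its underside is 24 mm above the base's origin.
- clamp_plate: Loose flat metal bar with round ends, 170 (x) x 44 (y) x 10 mm, its sides straight up to 63 mm either side of the centre; lies flat; origin at the centre of its underside, x along its length, z up. About 200 g. Resting on the key (underside 53 mm above the base's origin) it turns easily about the neck; in line with the key it drops 7 mm by itself, to 46 mm, and then turns at most about 10 degrees more, then stops hard.
- plate_hole (a point): Centre of the clamp plate's through hole, at mid thickness (5 mm above the plate's underside). The hole is 20 mm wide for the neck, with a slot 37 mm long and 13.6 mm wide along the plate's length that goes over the cross key when in line within about 5 degrees.
- gauze_pack_1: Bystander: flat white wrapped gauze pack, 86 x 59 x 13 mm; origin at the centre of its underside.
- ointment_jar: Bystander: small blue screw-cap jar, 36 mm in diameter, 53 mm high; origin at the centre of its underside.
- tape_roll: Bystander: white roll of tape lying flat, brown core, 69 mm in diameter, 25 mm high; origin at the centre of its underside.

How it is judged:
On the way, in this order (a step that is already met when the one before it is completed fails the run):
1. the filter support lies home on the base, round the post, while the spacer and the plate are still off it (horizontal distance between filter_support and holder_base below 0.004 m and z of filter_support in the frame of holder_base below 0.0125 m and angle between filter_support's own z axis and vertical below 0.06 rad and horizontal distance between each of spacer, clamp_plate and holder_base above 0.03 m), for 0.2 s.
2. the spacer lies home on the support, round the post, while the plate is still off it (horizontal distance between spacer and holder_base below 0.004 m and z of spacer in the frame of holder_base between 0.0215 and 0.0265 m and angle between spacer's own z axis and vertical below 0.06 rad and horizontal distance between clamp_plate and holder_base above 0.03 m), for 0.2 s.
3. the plate rests on the cross key, round the neck, let go (horizontal distance between clamp_plate and holder_base below 0.005 m and z of clamp_plate in the frame of holder_base between 0.0495 and 0.056 m and angle between clamp_plate's own z axis and vertical below 0.15 rad and contact force between the fingers and clamp_plate below 0.1 N), for 0.1 s.
At the end, for the whole second after the job is handed in: The support lies on the base's seat, the spacer on the support, both centred on the post within 4 mm and home within 2.5 mm; the clamp plate lies over the key on the spacer, centred within 5 mm, home within 2.5 mm, level within 0.05 rad and at rest (horizontal distance between each of filter_support, spacer and holder_base below 0.004 m and z of filter_support in the frame of holder_base below 0.0125 m and z of spacer in the frame of holder_base between 0.0215 and 0.0265 m and horizontal distance between clamp_plate and holder_base below 0.005 m and z of clamp_plate in the frame of holder_base between 0.0435 and 0.0485 m and angle between clamp_plate's own z axis and vertical below 0.05 rad and linear speed of clamp_plate below 0.02 m/s); the robot touches nothing.
It fails at once if the plate is forced on (more than 40 N from the fingers) once it has dropped over the key (horizontal distance between clamp_plate and holder_base below 0.005 m and z of clamp_plate in the frame of holder_base below 0.0485 m and contact force between the fingers and clamp_plate above 40 N).
It fails at once if the gauze pack, the jar or the tape roll is moved by more than 25 mm (distance of any of gauze_pack_1, ointment_jar, tape_roll from where it was at the start of the episode above 0.025 m).
It also fails if it takes over 72 s, if anything falls off the work surface, if the arm or the gripper's body presses on something with over 40 N, if the wrist force passes 120 N, or if a joint passes its speed limit or range.

## Robot

A 6-joint arm with a two-finger parallel gripper is mounted at the origin on a cart in front of the work surface, level with it; the furniture and walls round the work are solid. World frame = base frame: x ahead of the robot, y to its left, z up, the work surface at z = 0. Lengths are in m, angles in rad, forces in N, time in s.
With the tool pointing down it reaches from about 0.25 to 0.725 m from the base axis. Payload 4 kg.
Tool frame: the origin (TCP) lies at the very end of the fingers, on their centre line; the grasp point (between the pads) lies 19 mm behind it; z points along the fingers, y is the direction in which the jaws open and shut (so a half turn about z gives the same grasp; the last joint's range is limited). The gripper opens to 85 mm and grips with 20 to 120 N. Pads are 22 mm wide; open, the fingers measure 114 mm over their backs; the gripper's body (76 mm by 85 mm) begins 54 mm behind the grasp point. The pads swing forward as they close: fully open they stand 13 mm farther back than shut.
Start: joints at [0, 0.241, 0.005, 1.335, 0, 1.571], TCP at [0.5, -0, 0.231] pointing down, gripper open.
Joint ranges: [-2.72, 2.72], [-1.05, 1.87], [-1.09, 1.28], [-1.99, 2.15], [-1.42, 1.44], [-3.14, 3.14]. Speed limits (rad/s): [2.79, 2.79, 3.14, 3.14, 3.14, 3.14].

## Interface

Orientations are given as [roll, pitch, yaw] about the fixed x, y, z axes, in that order (R = Rz(yaw) Ry(pitch) Rx(roll)).
In Python, from plant import get_obs, viewer, ctrl gives the robot as it stands.
- The arm moves only by the tool send_rows, never from a script. Its argument "commands" is a list of rows, each a list of 5 numbers: the closure, from 0 (fully open) to 1 (shut), then the shift along the tool's x, y, z in cm, then the turn about the tool's z in degrees. A call has 1 to 20 rows; each row shifts and turns the commanded pose from where the row before left it, along the tool's axes as they then stand; what a row does not reach is not made up. A row lasts 1/8 s, in which the tool goes at most 62.5 mm and 10.7 degrees, less where a joint would pass 70% of its speed; a pose out of reach is approached as far as the arm can. A call with a gripper value outside its range is refused whole. The fingers move at their own pace and stop on an object; "grip_force" is the grip in N (left out, the last holds). Time passes only in rows, so rows that do not move let the fingers close. It gives the time, the measured TCP pose, the force and the opening at its end, in the units of the state.
- get_obs(): the state, without advancing time (a new reading comes with each control period).
- viewer.capture(name): name is "scene" or "side" or "wrist"; returns the picture (400x640x3 uint8, red, green, blue); there is no depth.
- viewer.camera_info(name): a dict with "mtx" (3x3 intrinsics, pixels), "R" (3x3) and "t" (3): a world point X has camera coordinates R X + t. Camera axes: x right, y down, z forward; pixel columns grow to the right and rows downward; lengths in m; the calibration is good to about 2 mm. The wrist camera is an equidistant fisheye: a pixel r from the principal point sees the ray r / f radians off the axis. A picture is of the moment at which its call begins: read the wrist's pose just before it. camera_info takes no time and is no camera call; for the wrist camera it gives the pose at the moment of the call.
- ctrl.job_done(): hands the job in, once; it reports no verdict.
Trained networks look in the newest picture that a camera, given by its name, has taken for a name from the list of things; names that differ only in an ending like _2 or _b are one class to them, and where a whole thing is asked for, a point or a joint stands for the part that bears it (a point fixed in the world has none). Each returns a list of dicts, best first, with "score" (0 to 1); they miss things now and then, are a little off and sometimes report something else, mostly with a low value. They report only what shows in the picture. A call takes as long as a camera call.
- viewer.boxes_of(target, camera): "bbox" ([centre column, centre row, width, height] in pixels, round what is visible of it).
- viewer.regions_of(target, camera): "region" (400x640 bool, what is visible of it) and "bbox" ([centre column, centre row, width, height] in pixels, round what is visible of it).
- viewer.spot_point(target, camera): "pixel" ([column, row] in pixels: a listed point, or the origin of a listed thing).
The state is a dict: "time": time; "joints": joint angles; "joint_velocities": joint speeds; "effort": joint torques, N m; "tool_pos": TCP position; "orientation": TCP orientation; "wrist_force": force on the tool from outside, world axes, zero at the start; "torque": the same for the moment, N m; "opening": finger opening in m.
Only numpy, scipy, OpenCV 4.12 (cv2) and the standard library are available. Lean on these libraries where they do the work, as an engineer would, in place of code of your own. Each camera call takes 0.05 s, during which the arm holds its last target.

## Working session

There is one attempt and no reset: what is moved stays moved. The work goes in short steps, Python scripts to look and compute and a tool call to move; the robot and the scene stay as the last step left them, time stands still between calls to the robot, and variables do not carry over. Pictures are saved under pics/ and viewed, and the job is handed in when it is done.

Besides the shell and the picture viewer there is one more tool, called after "Emit:" as name(argument=value, ...) on one line, values as JSON. send_rows: Moves the arm, as the interface text tells. Its arguments: {"type":"object","properties":{"commands":{"type":"array"},"grip_force":{"type":"number"}},"required":["commands"]}

```bash
ls; mkdir -p pics; python3 - <<'E'
from plant import get_obs, viewer, ctrl
import cv2, numpy as np
o=get_obs(); print(o)
for n in ["scene","side","wrist"]:
    im=viewer.capture(n); cv2.imwrite(f"pics/{n}0.png",im[:,:,::-1]); 
    i=viewer.camera_info(n); print(n,np.round(i["mtx"],1).tolist(),np.round(i["R"],3).tolist(),np.round(i["t"],3).tolist())
print(get_obs()["time"])
E
```

```text
pics
{'time': 0.0, 'joints': array([-8.90502703e-06,  2.41418949e-01,  3.74658961e-03,  1.33517697e+00,
       -6.19097828e-06,  1.57080237e+00]), 'joint_velocities': array([ 1.13480551e-03, -1.99391446e-03, -1.27929526e-03, -1.23475804e-03,
       -3.12670115e-04,  8.29636173e-05]), 'effort': array([ 5.50268451e-04, -3.72315860e+01,  2.52406776e+01,  1.67737965e-02,
        2.29149265e-05,  1.14679995e-05]), 'tool_pos': array([ 4.99387766e-01, -6.32602346e-06,  2.30418488e-01]), 'orientation': array([-3.13953965e+00,  6.20337384e-06,  1.57078139e+00]), 'wrist_force': array([-0.63093686,  0.25134759, -0.25382519]), 'torque': array([ 0.0234092 , -0.02299257, -0.06316147]), 'opening': 0.08577517020019991}
scene [[404.0, 0.0, 315.8], [0.0, 404.0, 192.4], [0.0, 0.0, 1.0]] [[0.608, -0.794, -0.008], [-0.593, -0.448, -0.669], [0.528, 0.411, -0.743]] [-0.256, 0.435, 0.549]
side [[394.7, 0.0, 312.9], [0.0, 394.7, 203.1], [0.0, 0.0, 1.0]] [[0.86, -0.51, -0.01], [-0.318, -0.52, -0.793], [0.399, 0.685, -0.61]] [-0.436, 0.299, 0.593]
wrist [[309.7, 0.0, 316.6], [0.0, 309.7, 199.3], [0.0, 0.0, 1.0]] [[1.0, -0.001, -0.002], [-0.0, -0.963, 0.271], [-0.002, -0.271, -0.963]] [-0.499, -0.034, 0.379]
0.15
```

View pics/scene0.png

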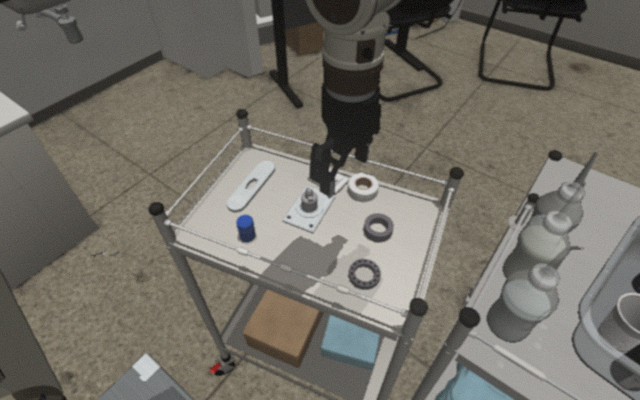

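View pics/side0.png

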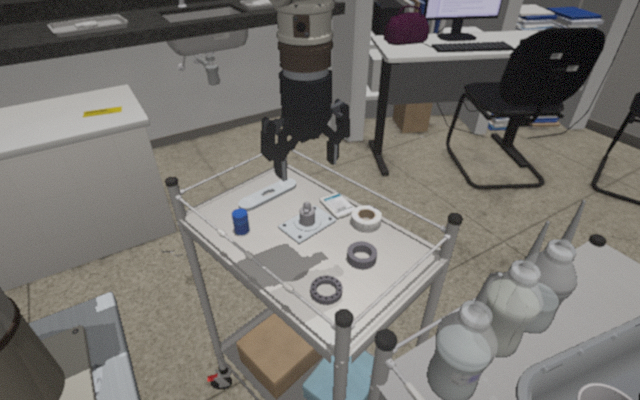

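View pics/wrist0.png

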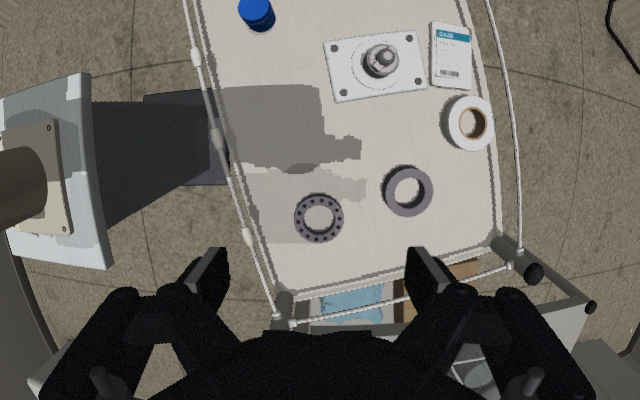

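The wrist view shows the filter support ring (holes) at about (319,217), the spacer at (407,190), the base and post at (376,65), the gauze pack at (452,55), the tape roll at (470,123) and the jar at (257,12). The plate is out of view to the top left; the scene view has it at (250,185).

```bash
cat > h.py <<'E'
from plant import get_obs, viewer, ctrl
import cv2, numpy as np
from scipy.optimize import least_squares
def proj(info,X,wrist):
    X=np.atleast_2d(X); c=X@np.array(info["R"]).T+np.array(info["t"]); K=np.array(info["mtx"])
    if wrist:
        r=np.hypot(c[:,0],c[:,1]); th=np.arctan2(r,c[:,2]); s=th/np.maximum(r,1e-9)
        return np.c_[K[0,2]+K[0,0]*c[:,0]*s, K[1,2]+K[1,1]*c[:,1]*s]
    return np.c_[K[0,2]+K[0,0]*c[:,0]/c[:,2],K[1,2]+K[1,1]*c[:,1]/c[:,2]]
def ray(info,px,wrist):
    K=np.array(info["mtx"]);R=np.array(info["R"]);t=np.array(info["t"])
    a=np.array([(px[0]-K[0,2])/K[0,0],(px[1]-K[1,2])/K[1,1]])
    if wrist:
        th=np.hypot(*a); d=np.r_[a/max(th,1e-9)*np.sin(th),np.cos(th)]
    else: d=np.r_[a,1]
    return -R.T@t, R.T@d
def onz(info,px,z,wrist):
    o,d=ray(info,px,wrist); return o+d*(z-o[2])/d[2]
def tri(obs): # list of (info,px,wrist)
    A=np.zeros((3,3));b=np.zeros(3)
    rs=[ray(*o) for o in obs]
    for o,d in rs:
        d=d/np.linalg.norm(d);P=np.eye(3)-np.outer(d,d);A+=P;b+=P@o
    x=np.linalg.solve(A,b)
    return x,[np.linalg.norm((np.eye(3)-np.outer(d,d)/(d@d))@(x-o)) for o,d in rs]
E
python3 - <<'E'
from h import *
hd={}
I={n:viewer.camera_info(n) for n in ["scene","side","wrist"]}
T=["key_top","holder_base","filter_support","spacer","clamp_plate","plate_hole","gauze_pack_1","ointment_jar","tape_roll"]
for t in T:
    ob=[]
    for n in I:
        r=viewer.spot_point(t,n)
        if r and r[0]["score"]>.3:
            print(t,n,np.round(r[0]["pixel"],1),round(r[0]["score"],2),"z0:",np.round(onz(I[n],r[0]["pixel"],0,n=="wrist"),3)); ob.append((I[n],r[0]["pixel"],n=="wrist"))
    if len(ob)>1:
        x,e=tri(ob); print("  TRI",np.round(x,4),np.round(e,4))
print(get_obs()["time"])
E
```

```text
key_top scene [311.1 192.6] 0.64 z0: [0.612 0.16  0.   ]
key_top side [302.9 206.4] 0.61 z0: [0.595 0.195 0.   ]
key_top wrist [384.2  55.1] 0.63 z0: [0.581 0.144 0.   ]
  TRI [0.5666 0.1306 0.0575] [0.0059 0.0064 0.0027]
holder_base scene [310.8 209.1] 0.56 z0: [ 0.572  0.13  -0.   ]
holder_base side [305.6 223.1] 0.91 z0: [0.569 0.137 0.   ]
holder_base wrist [374.1  67.2] 0.62 z0: [0.568 0.128 0.   ]
  TRI [0.5654 0.1263 0.0096] [0.0017 0.0021 0.0011]
filter_support scene [362.9 274.4] 0.75 z0: [ 0.503 -0.054  0.   ]
filter_support side [327.7 292.4] 0.67 z0: [ 0.504 -0.061  0.   ]
filter_support wrist [320.2 215.7] 0.84 z0: [ 0.504 -0.058  0.   ]
  TRI [ 0.5043 -0.0569 -0.0022] [0.0034 0.0025 0.0014]
spacer scene [376.8 229.9] 0.75 z0: [ 0.612 -0.018  0.   ]
spacer side [360.1 258.3] 0.87 z0: [ 0.61 -0.02  0.  ]
spacer wrist [401.4 188.7] 0.78 z0: [ 0.607 -0.022  0.   ]
  TRI [ 0.6076 -0.021   0.0036] [0.0018 0.0014 0.0014]
clamp_plate scene [250.3 185.5] 0.9 z0: [0.543 0.288 0.   ]
clamp_plate side [269.8 193.5] 0.79 z0: [0.549 0.286 0.   ]
  TRI [ 0.5518  0.2971 -0.0102] [0.0022 0.0022]
plate_hole scene [249.6 186.1] 0.71 z0: [ 0.541  0.288 -0.   ]
plate_hole side [269.8 192.4] 0.93 z0: [0.551 0.29  0.   ]
  TRI [ 0.5498  0.2957 -0.0071] [0.0043 0.0043]
gauze_pack_1 scene [325.5 183.5] 0.5 z0: [0.655 0.15  0.   ]
gauze_pack_1 side [336.7 206.7] 0.94 z0: [0.664 0.151 0.   ]
gauze_pack_1 wrist [449.   57.1] 0.62 z0: [0.666 0.15  0.   ]
  TRI [ 0.6645  0.1527 -0.0038] [0.0052 0.0023 0.0036]
ointment_jar scene [247.2 233.2] 0.72 z0: [0.438 0.197 0.   ]
ointment_jar side [239.2 232.4] 0.98 z0: [0.425 0.187 0.   ]
  TRI [ 0.4321  0.1949 -0.0024] [0.0065 0.0065]
tape_roll scene [363.4 189.9] 0.82 z0: [0.692 0.068 0.   ]
tape_roll side [364.9 221.7] 0.61 z0: [0.689 0.07  0.   ]
tape_roll wrist [467.5 123.7] 0.66 z0: [0.695 0.066 0.   ]
  TRI [0.6892 0.0663 0.004 ] [0.0005 0.0028 0.0029]
1.5
```

Emit:
send_rows(commands=[[0,-2,0.2,2.5,0],[0,-2,0.2,2.5,0],[0,-1.7,0.1,2.0,0],[0,0,0,0,0],[0,0,0,0,0]])

```text
time: 2.12
tool_pos: [0.5054, -0.0567, 0.1621]
orientation: [3.141, -0.0, 1.571]
wrist_force: [0.1, 0.6, 0.5]
opening: 0.0852
```

```bash
cat >> h.py <<'E'
def circ(c,r,n=90):
    a=np.linspace(0,2*np.pi,n,endpoint=False); return np.c_[c[0]+r*np.cos(a),c[1]+r*np.sin(a),np.full(n,c[2])]
def ringfit(info,mask,z0,h,r,wrist,x0,fitz=False):
    m=mask.astype(np.uint8); n,l,s,_=cv2.connectedComponentsWithStats(m); m=(l==1+np.argmax(s[1:,4])).astype(np.uint8)
    cs,_=cv2.findContours(m,cv2.RETR_EXTERNAL,cv2.CHAIN_APPROX_NONE)
    H=cv2.convexHull(np.vstack(cs))[:,0].astype(float)
    c=H.mean(0); A=np.linspace(-np.pi,np.pi,72,endpoint=False)
    def rad(P,c):
        P=cv2.convexHull(P.astype(np.float32))[:,0]; P=np.vstack([P,P[:1]])
        P=np.vstack([P[i]+(P[i+1]-P[i])*t for i in range(len(P)-1) for t in [np.linspace(0,1,12,endpoint=False)[:,None]]])
        d=P-c; a=np.arctan2(d[:,1],d[:,0]); o=np.argsort(a)
        return np.interp(A,a[o],np.hypot(*d.T)[o],period=2*np.pi)
    rm=rad(H,c)
    def f(p):
        z=p[2] if fitz else z0
        P=np.vstack([proj(info,circ([p[0],p[1],z],r),wrist),proj(info,circ([p[0],p[1],z+h],r),wrist)])
        return rad(P,c)-rm-0.0
    s=least_squares(f,list(x0)+([z0] if fitz else []),loss="soft_l1",diff_step=1e-4)
    return s.x,np.sqrt(np.mean(s.fun**2))
def shot(n,f=None):
    o=get_obs(); i=viewer.camera_info(n); im=viewer.capture(n)
    if f: cv2.imwrite("pics/"+f+".png",im[:,:,::-1])
    return i,im,o
E
cat > meas.py <<'E'
from h import *
import sys
i,im,o=shot("wrist",sys.argv[1])
print(o["time"],np.round(o["tool_pos"],4),np.round(o["orientation"],4),np.round(o["wrist_force"],2))
for t,h,x0 in [("filter_support",.014,(.504,-.057)),("spacer",.022,(.608,-.021))]:
    r=viewer.regions_of(t,"wrist")
    if not r: print(t,"none"); continue
    print(t,round(r[0]["score"],2),np.round(r[0]["bbox"],1))
    print("  fit z0",ringfit(i,r[0]["region"],0,h,.031,True,x0)," freez",ringfit(i,r[0]["region"],0,h,.031,True,x0,True))
for t in ["filter_support","spacer","key_top","holder_base"]:
    r=viewer.spot_point(t,"wrist")
    if r: print(t,np.round(r[0]["pixel"],1),round(r[0]["score"],2),np.round([onz(i,r[0]["pixel"],z,True)[:2] for z in(0,.014,.053)],4).tolist())
E
python3 meas.py w1
```

```text
2.125 [ 0.5054 -0.0567  0.1621] [ 3.1406e+00 -3.0000e-04  1.5709e+00] [0.05 0.57 0.52]
filter_support 0.88 [314.3 187.8  56.2  59.3]
  fit z0 (array([ 0.50190331, -0.05809847]), np.float64(1.2527850337233213))  freez (array([ 0.50170185, -0.06077746, -0.01086756]), np.float64(0.5350624146453303))
spacer 0.89 [421.3 151.8  63.8  62.9]
  fit z0 (array([ 0.61124913, -0.02147786]), np.float64(0.8491785731806053))  freez (array([ 0.61379635, -0.02220317, -0.00743972]), np.float64(0.29132171280515007))
filter_support [315.8 187. ] 0.83 [[0.5049, -0.0602], [0.5049, -0.0569], [0.505, -0.0476]]
spacer [417.5 149. ] 0.97 [[0.6089, -0.0198], [0.6041, -0.0183], [0.5909, -0.0142]]
holder_base [381.3   2.6] 0.96 [[0.5704, 0.1308], [0.5674, 0.1254], [0.5591, 0.1103]]
```

```bash
python3 - <<'E'
import cv2
im=cv2.imread("pics/w1.png")
cv2.imwrite("pics/w1b.png",cv2.resize(im[100:320,220:500],None,fx=2.7,fy=2.7,interpolation=cv2.INTER_CUBIC))
E
```

```text
(no output)
```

View pics/w1b.png

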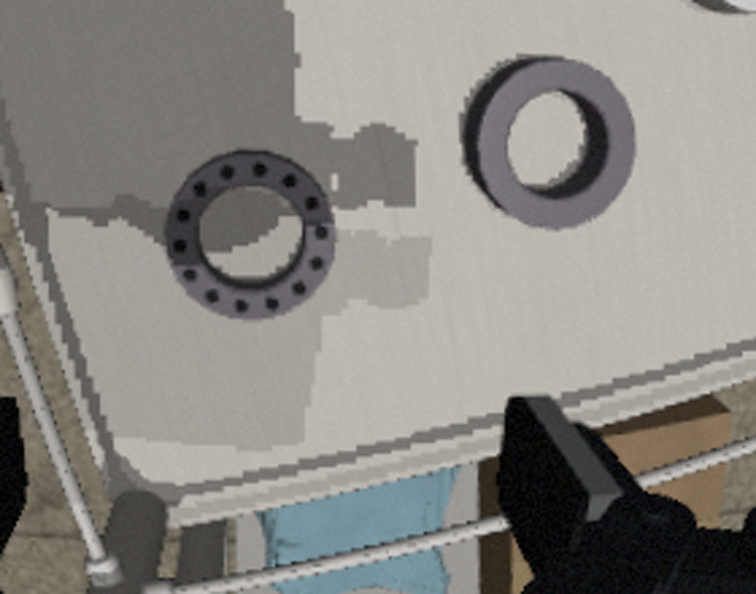

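Emit:
send_rows(commands=[[0,-0.2,-0.2,5,0],[0,0,0,5,0],[0,0,0,4,0],[0,0,0,1.8,0],[0,0,0,0.2,0],[1,0,0,0,0],[1,0,0,0,0],[1,0,0,0,0],[1,0,0,0,0]], grip_force=25)

```text
time: 3.6
tool_pos: [0.5026, -0.0589, 0.0019]
orientation: [-3.141, -0.0, 1.571]
wrist_force: [-3.1, 0.2, 5.9]
opening: 0.0599
```

```bash
python3 - <<'E'
from h import *
i,im,o=shot("wrist"); print(o["opening"],o["wrist_force"])
cv2.imwrite("pics/w2.png",cv2.resize(im[100:400,140:500,::-1],None,fx=2,fy=2))
E
```

```text
0.05992927075753714 [-3.13795387  0.17816541  5.86601225]
```

View pics/w2.png

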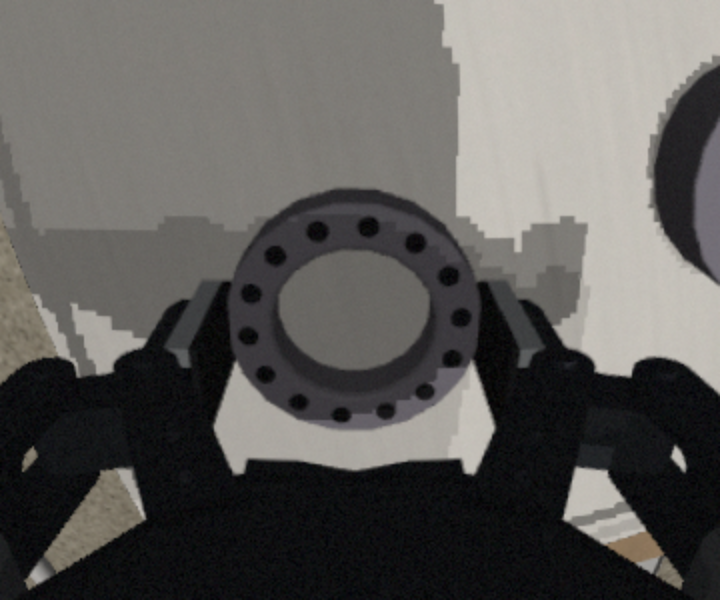

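Emit:
send_rows(commands=[[0,0,0,0,0],[0,0,0,0,0],[0,0,0,0,0],[0,0,0,0,10]])

```text
time: 4.15
tool_pos: [0.5032, -0.0592, 0.0014]
orientation: [3.141, 0.0, 1.392]
wrist_force: [-0.1, -0.5, 1.0]
opening: 0.0854
```

```bash
python3 - <<'E'
from h import *
o=get_obs(); print(o["opening"],o["orientation"],o["joints"])
E
```

```text
0.08543671486795494 [3.14120619e+00 4.65740873e-04 1.39151075e+00] [-1.16834100e-01  4.75604680e-01 -3.16210742e-01  7.78624266e-01
 -4.88952195e-04  1.63324763e+00]
```

Emit:
send_rows(commands=[[0,0,0,0,-10],[0,0,0,0,-10],[0,0,0,0,-10],[0,0,0,0,-10],[0,0,0,0,-10],[0,0,0,0,-10],[0,0,0,0,-10],[0,0,0,0,-10],[0,0,0,0,-10],[0,0,0,0,-10],[1,0,0,0,0],[1,0,0,0,0],[1,0,0,0,0],[1,0,0,0,0]])

```text
time: 5.9
tool_pos: [0.5025, -0.059, 0.0013]
orientation: [-3.142, -0.001, 3.141]
wrist_force: [-1.7, 0.1, 3.5]
opening: 0.0595
```

```bash
python3 - <<'E'
from h import *
i,im,o=shot("wrist"); print(o["time"],o["opening"],o["wrist_force"],o["tool_pos"],o["orientation"])
cv2.imwrite("pics/w3.png",cv2.resize(im[100:400,140:500,::-1],None,fx=2,fy=2))
cv2.imwrite("pics/w3f.png",im[:,:,::-1])
E
```

```text
5.9 0.05946817343547401 [-1.65716238  0.14650917  3.50981673] [ 0.50245628 -0.05903931  0.0013007 ] [-3.14154356e+00 -9.27884709e-04  3.14061160e+00]
```

View pics/w3.png

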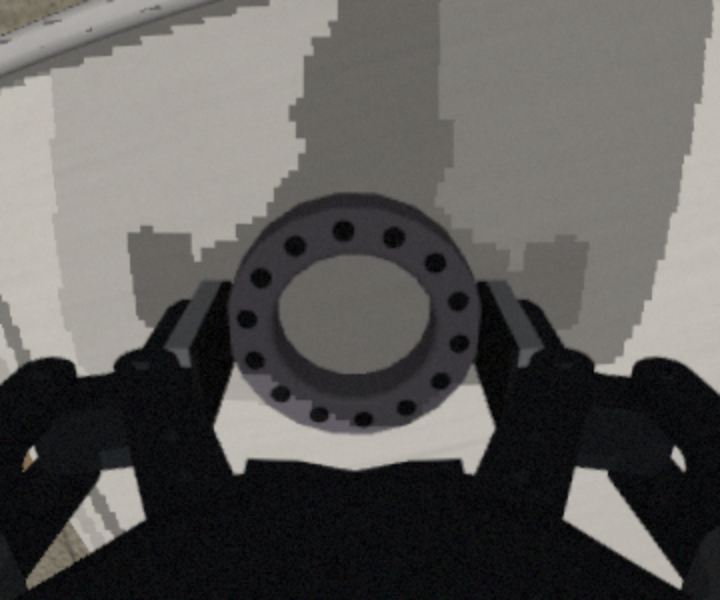

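Emit:
send_rows(commands=[[1,0,0,-3,0],[1,0,0,-5,0],[1,-2,3,-5,0],[1,-3,4,0,0],[1,-3,4,0,0],[1,-3,4,0,0],[1,-2.5,3.7,0,0],[1,0,0,0,0],[1,0,0,0,0]])

```text
time: 7.08
tool_pos: [0.6374, 0.1279, 0.1303]
orientation: [-3.141, -0.002, -3.141]
wrist_force: [0.8, -0.8, -1.6]
opening: 0.0594
```

```bash
cat > m2.py <<'E'
from h import *
import sys
i,im,o=shot("wrist",sys.argv[1])
print(o["time"],np.round(o["tool_pos"],4),np.round(o["orientation"],4),np.round(o["wrist_force"],2),o["opening"])
print("cam",np.round(-np.array(i["R"]).T@i["t"],4))
for t in ["key_top","holder_base"]:
    r=viewer.spot_point(t,"wrist")
    if r: print(t,np.round(r[0]["pixel"],1),round(r[0]["score"],2),np.round([onz(i,r[0]["pixel"],z,True)[:2] for z in(0,.053,.065)],4).tolist())
r=viewer.regions_of("holder_base","wrist")
if r: print(np.round(r[0]["bbox"],1)); np.save("hb.npy",r[0]["region"]); np.save("cam.npy",np.array([i],dtype=object),allow_pickle=True)
E
python3 m2.py w4
```

```text
7.075 [0.6374 0.1279 0.1303] [-3.1409e+00 -1.7000e-03 -3.1415e+00] [ 0.79 -0.83 -1.6 ] 0.05944737223617668
cam [0.5693 0.1287 0.2734]
key_top [481.4  97.1] 0.23 [[0.5443, 0.2861], [0.5491, 0.2556], [0.5502, 0.2487]]
[318.6 117.4 109.9 149.8]
```

View pics/w4.png

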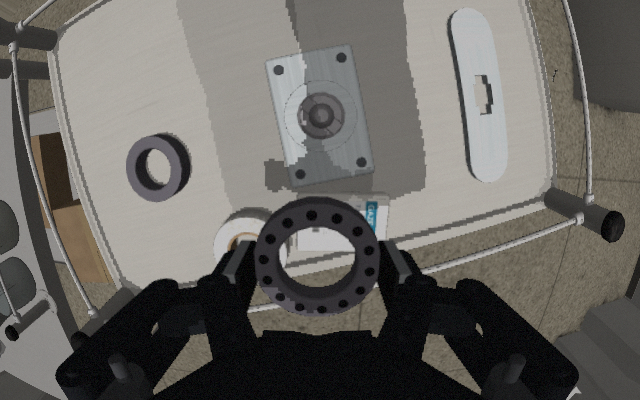

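```bash
python3 - <<'E'
from h import *
i=np.load("cam.npy",allow_pickle=True)[0]
print("nadir",proj(i,[.5693,.1287,0.0],True))
im=cv2.imread("pics/w4.png"); cv2.imwrite("pics/w4b.png",cv2.resize(im[30:200,250:400],None,fx=4,fy=4,interpolation=cv2.INTER_CUBIC)[:600])
m=np.load("hb.npy").astype(np.uint8); cs,_=cv2.findContours(m,0,1); c=max(cs,key=cv2.contourArea)[:,0]
W=np.array([onz(i,p,0.006,True)[:2] for p in c],np.float32)
print(cv2.minAreaRect(W))
E
```

```text
nadir [[316.89980873 114.89606131]]
((0.5697344541549683, 0.1315070390701294), (0.11620424687862396, 0.07627779990434647), 11.248847961425781)
```

View pics/w4b.png

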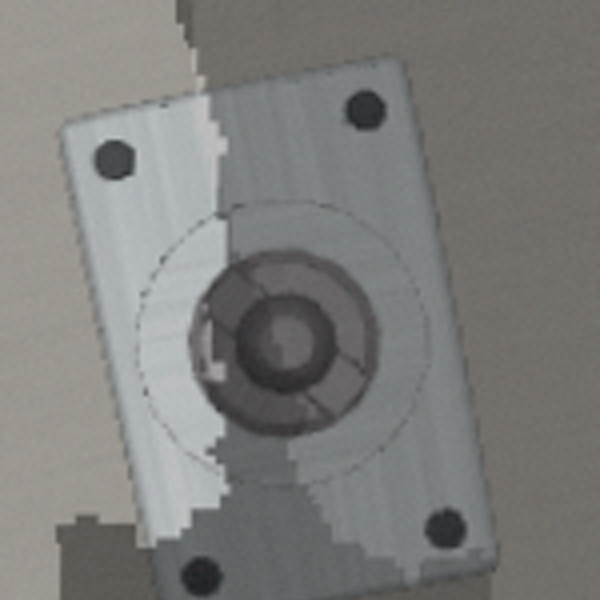

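```bash
python3 - <<'E'
from h import *
i=np.load("cam.npy",allow_pickle=True)[0]
f=lambda u,v,z: np.round(onz(i,(250+(u+.5)/4-.5,30+(v+.5)/4-.5),z,True)[:2],4)
print("shank",f(288,343,.0445),"seat",f(284,344,.01),"neck",f(287,342,.062))
S=[f(*p,.008) for p in [(115,160),(366,110),(201,577),(445,528)]]; print("screws",np.mean(S,0),S)
g=cv2.imread("pics/w4.png",0)[30:200,250:400]; g=cv2.resize(g,None,fx=4,fy=4,interpolation=cv2.INTER_CUBIC)
c=cv2.HoughCircles(cv2.GaussianBlur(g,(9,9),2),cv2.HOUGH_GRADIENT,1,10,param1=60,param2=30,minRadius=30,maxRadius=160); print(c)
# held ring in hand
E
```

```text
shank [0.5696 0.1321] seat [0.5699 0.1318] neck [0.5695 0.1317]
screws [0.5696   0.131525] [array([0.5296, 0.0961]), array([0.519 , 0.1492]), array([0.6204, 0.1138]), array([0.6094, 0.167 ])]
[[[283.5 343.5  95.6]
  [292.5 348.5  85.7]
  [293.5 336.5  83.9]
  [284.5 329.5 106.4]
  [273.5 343.5  86. ]
  [271.5 325.5  73.2]
  [279.5 356.5  80.5]
  [278.5 371.5  79.9]]]
```

```bash
python3 - <<'E'
from h import *
i=viewer.camera_info("wrist"); o=get_obs()
r=viewer.regions_of("filter_support","wrist"); print([round(x["score"],2) for x in r], r[0]["bbox"])
print(o["tool_pos"]); x0=o["tool_pos"][:2]
print(ringfit(i,r[0]["region"],.129,.014,.031,True,x0),ringfit(i,r[0]["region"],.129,.014,.031,True,x0,True))
E
```

```text
[0.68] [317.8, 256.9, 125.8, 121.1]
[0.63761451 0.12684329 0.13149783]
(array([0.63907077, 0.12750644]), np.float64(0.5755911013630919)) (array([0.63906899, 0.12750634, 0.12900426]), np.float64(0.5756762864658632))
```

Emit:
send_rows(commands=[[1,3.4,0.2,0,0],[1,3.4,0.2,0,0],[1,0,0,0,0],[1,0,0,4,0],[1,0,0,4,0],[1,0,0,0.5,0],[1,0,0,0.3,0],[1,0,0,0,0]])

```text
time: 8.32
tool_pos: [0.5711, 0.1321, 0.0447]
orientation: [3.141, 0.002, 3.141]
wrist_force: [-0.7, -1.0, -0.1]
opening: 0.0593
```

Emit:
send_rows(commands=[[1,0,0,0.5,0],[1,0,0,0.5,0],[1,0,0,0,0]])

```text
time: 8.7
tool_pos: [0.5694, 0.1316, 0.0327]
orientation: [-3.141, -0.001, 3.141]
wrist_force: [-0.7, -1.5, -1.2]
opening: 0.0591
```

Over the post with no contact force. Lowering the rest and releasing.

Emit:
send_rows(commands=[[1,0,0,0.7,0],[1,0,0,0.7,0],[1,0,0,0.5,0],[1,0,0,0.2,0],[1,0,0,0,0]])

```text
time: 9.32
tool_pos: [0.5691, 0.1317, 0.012]
orientation: [-3.141, -0.002, -3.142]
wrist_force: [-4.1, -3.1, 3.5]
opening: 0.0592
```

Emit:
send_rows(commands=[[0,0,0,0,0],[0,0,0,0,0],[0,0,0,0,0],[0,0,0,-4,0],[0,0,0,-5,0],[0,-1,-4,-4,0],[0,-1,-4,0,0],[0,-1,-4,0,0],[0,-1,-3.3,0,0],[0,0,0,0,0],[0,0,0,0,0]])

```text
time: 10.7
tool_pos: [0.6099, -0.0206, 0.1422]
orientation: [3.141, -0.0, 3.142]
wrist_force: [0.1, 0.8, 0.2]
opening: 0.0856
```

```bash
python3 - <<'E'
from h import *
i,im,o=shot("wrist","w5"); print(o["time"],o["tool_pos"],o["wrist_force"])
for t,h,z0,x0 in [("spacer",.022,0,(.61,-.021)),("filter_support",.014,.01,(.5695,.1317))]:
    r=viewer.regions_of(t,"wrist")
    for q in r[:1]:
        print(t,round(q["score"],2),q["bbox"],ringfit(i,q["region"],z0,h,.031,True,x0),ringfit(i,q["region"],z0,h,.031,True,x0,True))
E
```

```text
10.7 [ 0.60993123 -0.0205993   0.14219307] [0.11468026 0.8084611  0.17379133]
spacer 0.83 [312.8, 192.3, 66.7, 74.6] (array([ 0.61126159, -0.02139204]), np.float64(0.6358509265421091)) (array([ 0.61239311, -0.02149125, -0.0044267 ]), np.float64(0.29139813516039115))
filter_support 0.89 [477.4, 153.1, 58.1, 64.6] (array([0.56995904, 0.13240801]), np.float64(1.2852541446350263)) (array([0.5708024 , 0.13676838, 0.00148424]), np.float64(0.6848687707385471))
```

View pics/w5.png

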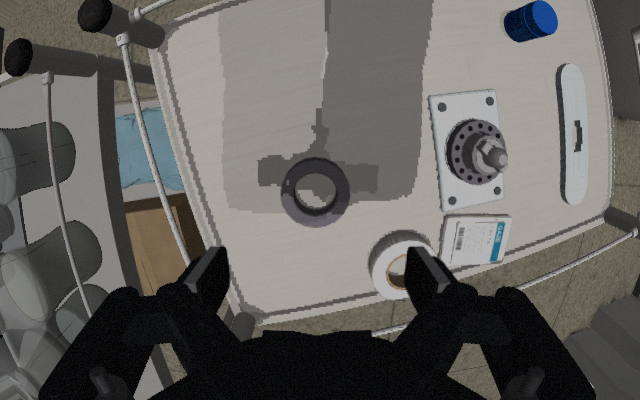

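Emit:
send_rows(commands=[[0,-0.1,0,5,0],[0,0,0,5,0],[0,0,0,3.4,0],[0,0,0,0.2,0],[1,0,0,0,0],[1,0,0,0,0],[1,0,0,0,0],[1,0,0,0,0],[0,0,0,0,0],[0,0,0,0,0],[0,0,0,0,10]])

```text
time: 12.22
tool_pos: [0.6106, -0.0211, 0.006]
orientation: [-3.141, -0.001, 2.962]
wrist_force: [0.2, -0.6, -0.0]
opening: 0.0854
```

Emit:
send_rows(commands=[[0,0,0,0,10],[0,0,0,0,10],[0,0,0,0,10],[0,0,0,0,10],[0,0,0,0,10],[0,0,0,0,10],[0,0,0,0,10],[0,0,0,0,10],[0,0,0,0,0],[1,0,0,0,0],[1,0,0,0,0],[1,0,0,0,0],[1,0,0,0,0]])

```text
time: 13.85
tool_pos: [0.611, -0.021, 0.0066]
orientation: [3.141, 0.0, 1.571]
wrist_force: [-1.7, 0.1, 3.9]
opening: 0.0603
```

Emit:
send_rows(commands=[[1,0,0,-3,0],[1,0,0,-5,0],[1,2,-1,-1.4,0],[1,4,-1,0,0],[1,4,-1,0,0],[1,4,-0.9,0,0],[1,1.2,-0.3,0,0],[1,0,0,0,0],[1,0,0,0,0]])

```text
time: 14.98
tool_pos: [0.569, 0.1301, 0.0999]
orientation: [-3.141, 0.001, 1.57]
wrist_force: [0.5, -0.3, 0.0]
opening: 0.0605
```

```bash
python3 - <<'E'
from h import *
i,im,o=shot("wrist","w6"); print(o["time"],o["tool_pos"],o["wrist_force"],o["orientation"])
cv2.imwrite("pics/w6b.png",cv2.resize(im[150:350,200:440,::-1],None,fx=3,fy=3))
E
```

```text
14.975 [0.56897763 0.13008267 0.09993336] [ 0.53510497 -0.33819958  0.00488826] [-3.14112492e+00  6.33109548e-04  1.56983093e+00]
```

View pics/w6b.png

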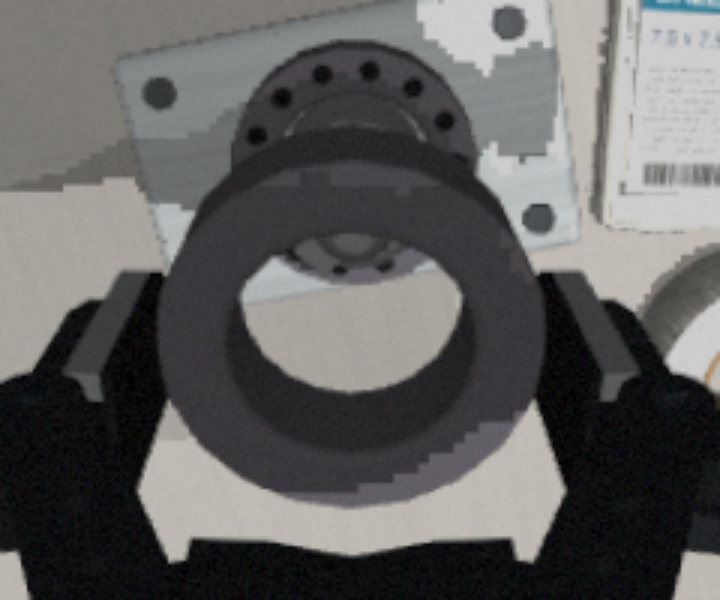

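Emit:
send_rows(commands=[[1,0,0,3,0],[1,0,0,1.6,0],[1,0,0,0.4,0],[1,0,0,0.4,0],[1,0,0,0,0]])

```text
time: 15.65
tool_pos: [0.5694, 0.131, 0.0467]
orientation: [3.141, -0.0, 1.571]
wrist_force: [-1.2, 0.4, -0.8]
opening: 0.0605
```

Emit:
send_rows(commands=[[1,0,0,0.6,0],[1,0,0,0.6,0],[1,0,0,0.3,0],[1,0,0,0.1,0],[1,0,0,0,0]])

```text
time: 16.27
tool_pos: [0.5689, 0.131, 0.0307]
orientation: [-3.142, 0.0, 1.571]
wrist_force: [-1.7, -0.1, 2.9]
opening: 0.0604
```

Emit:
send_rows(commands=[[0,0,0,0,0],[0,0,0,0,0],[0,0,0,0,0],[0,0,0,-2,0],[0,0,0,-2,-10],[0,0,0,-2,-10],[0,0,0,-2,-10],[0,0,0,-2,-10],[0,0,0,-2,-10],[0,0,0,-2,-10],[0,0,0,-1,-10],[0,0,0,0,-10],[0,0,0,0,-10],[0,0,0,0,-10],[0,-0.3,4,0,0],[0,-0.3,4,0,0],[0,-0.3,4,0,0],[0,0,4,0,0],[0,0,0,0,0],[0,0,0,0,0]])

```text
time: 18.77
tool_pos: [0.5499, 0.2899, 0.18]
orientation: [-3.141, -0.0, -2.967]
wrist_force: [-0.0, -1.1, -0.4]
opening: 0.0854
```

```bash
cat > m3.py <<'E'
from h import *
import sys
i,im,o=shot("wrist",sys.argv[1]); print(o["time"],o["tool_pos"],o["orientation"],o["wrist_force"])
r=viewer.regions_of("clamp_plate","wrist")
for q in r[:1]:
    m=q["region"].astype(np.uint8); cs,_=cv2.findContours(m,0,1); c=max(cs,key=cv2.contourArea)[:,0]
    print(round(q["score"],2),np.round(q["bbox"],1))
    for z in (0.,.007,.01): print(z,cv2.minAreaRect(np.array([onz(i,p,z,True)[:2] for p in c],np.float32)))
r=viewer.spot_point("plate_hole","wrist")
for q in r[:1]: print(q["pixel"],q["score"],onz(i,q["pixel"],.005,True))
E
python3 m3.py w7
```

```text
18.775 [0.54992192 0.28987193 0.18004121] [-3.14098248e+00 -4.88565371e-04 -2.96675564e+00] [-0.0465453  -1.0778721  -0.43333816]
0.58 [309.5 168.6  46.6 158.3]
0.0 ((0.5438685417175293, 0.2817365825176239), (0.17303593456745148, 0.04570278897881508), 10.57311725616455)
0.007 ((0.5425422191619873, 0.2816724181175232), (0.16928692162036896, 0.04471258074045181), 10.573112487792969)
0.01 ((0.5419737100601196, 0.2816448509693146), (0.16768015921115875, 0.044288214296102524), 10.573114395141602)
[309.8, 171.2] 0.63 [0.54188066 0.28171878 0.005     ]
```

View pics/w7.png

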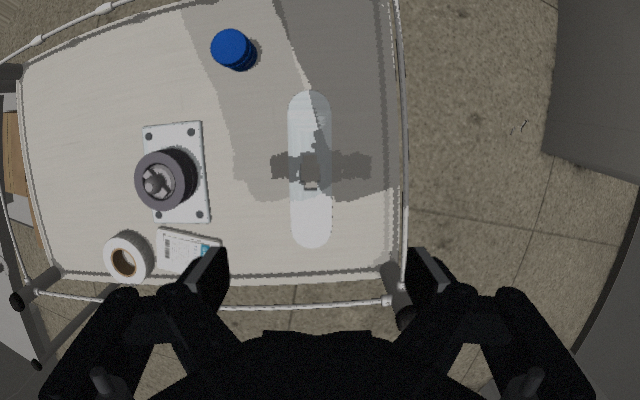

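Emit:
send_rows(commands=[[0,0.9,-0.7,4,-0.6],[0,0,0,5,0],[0,0,0,5,0],[0,0,0,3.5,0],[0,0,0,0.3,0],[1,0,0,0,0],[1,0,0,0,0],[1,0,0,0,0],[1,0,0,0,0],[1,0,0,0,0]], grip_force=40)

```text
time: 20.18
tool_pos: [0.5442, 0.2824, 0.0049]
orientation: [3.141, 0.005, -2.957]
wrist_force: [0.6, -0.7, 6.0]
opening: 0.0422
```

```bash
python3 - <<'E'
from h import *
i,im,o=shot("wrist","w8"); print(o["time"],o["tool_pos"],o["wrist_force"],o["orientation"],o["opening"])
cv2.imwrite("pics/w8b.png",cv2.resize(im[100:400,140:500,::-1],None,fx=2,fy=2))
E
```

```text
20.175 [0.54422046 0.28240035 0.00491103] [ 0.5789462  -0.67314359  6.01363235] [ 3.14062738  0.00460885 -2.95669886] 0.042213609561713744
```

View pics/w8b.png

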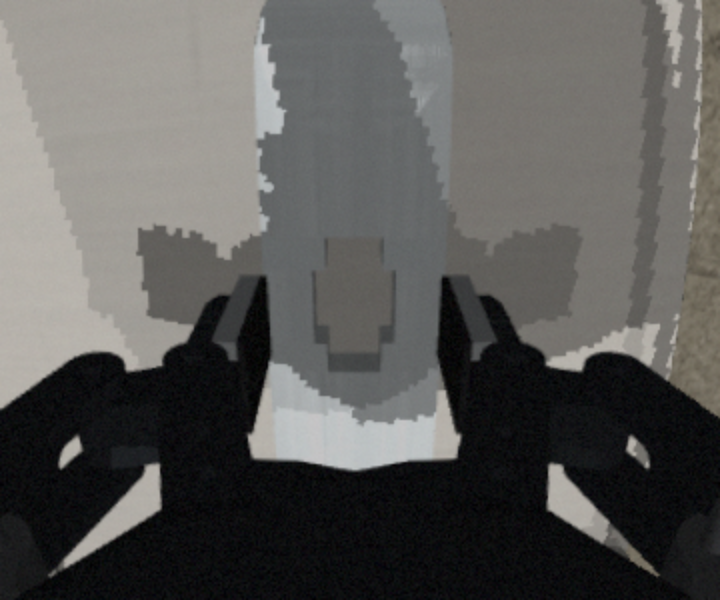

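```bash
python3 - <<'E'
from h import *
i=viewer.camera_info("wrist"); o=get_obs()
f=lambda u,v,z: onz(i,(140+(u+.5)/2-.5,100+(v+.5)/2-.5),z,True)[:2]
a=f(355,237,.01); b=f(355,370,.01); print(a,b,np.linalg.norm(a-b),(a+b)/2,o["tool_pos"])
l=f(313,300,.01); r=f(396,300,.01); print(l,r,np.linalg.norm(l-r),(l+r)/2)
g=f(328,250,.01);h=f(383,250,.01);print(np.linalg.norm(g-h),(g+h)/2)
# ring in w3: same camera-tool relation
c=circ([0,0,0],.0194)
i2=i
for q in viewer.spot_point("plate_hole","wrist")[:1]: print(q["pixel"],onz(i,q["pixel"],.005,True))
E
```

```text
[0.52416888 0.279641  ] [0.56013614 0.28637857] 0.03659287821877008 [0.54215251 0.28300978] [0.54422117 0.28244584 0.00493546]
[0.54220677 0.27254784] [0.5384878  0.29254711] 0.02034210903076771 [0.54034729 0.28254747]
0.01305671674190041 [0.52737415 0.28036282]
```

```bash
python3 - <<'E'
from h import *
from scipy.spatial.transform import Rotation as Ro
i=viewer.camera_info("wrist"); o=get_obs()
T=o["tool_pos"];R=Ro.from_euler("xyz",o["orientation"]).as_matrix()
im=cv2.imread("pics/w3f.png")
def tp(P): return proj(i,T+P@R.T,True)
big=cv2.resize(im[180:340,230:400],None,fx=4,fy=4)
for z,r,col in [(-.0127,.031,(0,0,255)),(-.0127,.0194,(0,255,0)),(.0013,.031,(255,0,0))]:
    p=tp(circ([0,0,z],r)); p=((p-[230,180]+.5)*4-.5)
    cv2.polylines(big,[np.round(p).astype(int)],True,col,1)
cv2.imwrite("pics/w3ov.png",big[:600])
E
```

```text
(no output)
```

View pics/w3ov.png

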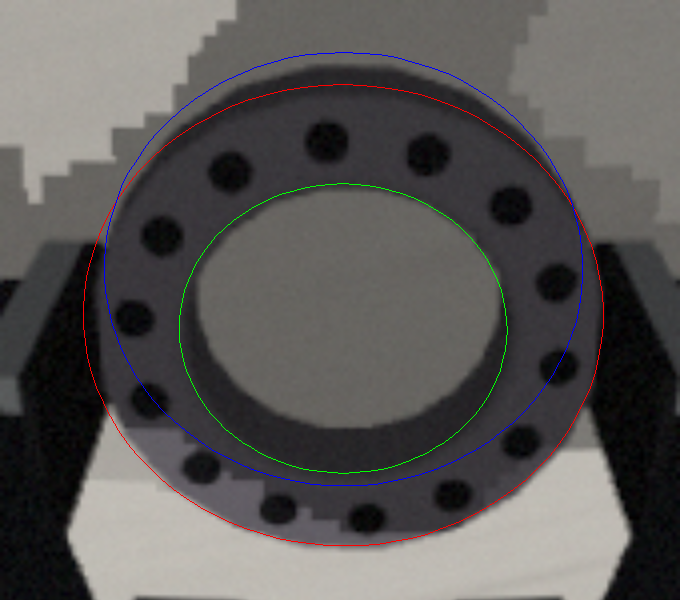

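Emit:
send_rows(commands=[[1,0,0,-2,0],[1,0,0,-4,0],[1,0,0,-4,0],[1,0,-3,0,-0.6],[1,0,-4,0,0],[1,0,-4,0,0],[1,0,-3.3,0,0],[1,0,-1,0,0],[1,0,0,0,0],[1,0,0,0,0]])

```text
time: 21.52
tool_pos: [0.5717, 0.1326, 0.1024]
orientation: [3.141, 0.0, -2.945]
wrist_force: [-0.1, -0.6, -1.7]
opening: 0.0419
```

```bash
python3 - <<'E'
from h import *
for k in range(4):
    i,im,o=shot("wrist","w9"); print(o["time"],o["tool_pos"],o["wrist_force"],o["orientation"],o["opening"])
cv2.imwrite("pics/w9b.png",cv2.resize(im[100:300,190:450,::-1],None,fx=3,fy=3))
i,im,o=shot("side"); cv2.imwrite("pics/s9.png",cv2.resize(im[120:280,200:420,::-1],None,fx=3,fy=3))
r=viewer.regions_of("clamp_plate","wrist")
E
```

```text
21.525 [0.57165268 0.13263676 0.10238417] [-0.11843117 -0.57865436 -1.69384223] [ 3.14105154e+00  9.84561470e-05 -2.94487869e+00] 0.04185695741416902
21.575 [0.57162878 0.1327876  0.10232358] [ 0.14537475  0.1747025  -1.68640623] [ 3.14116977e+00  5.38076685e-05 -2.94441377e+00] 0.04207521143695661
21.625 [0.57162888 0.13273095 0.10230702] [ 0.26309481 -0.53964393 -1.7558278 ] [ 3.14134866e+00  2.04403311e-05 -2.94437450e+00] 0.04228942001345819
21.675 [0.57163227 0.13269362 0.10227571] [-0.38379417  0.03156528 -1.80711249] [ 3.14139181e+00  8.35008276e-06 -2.94438407e+00] 0.042121517113262855
```

View pics/w9b.png

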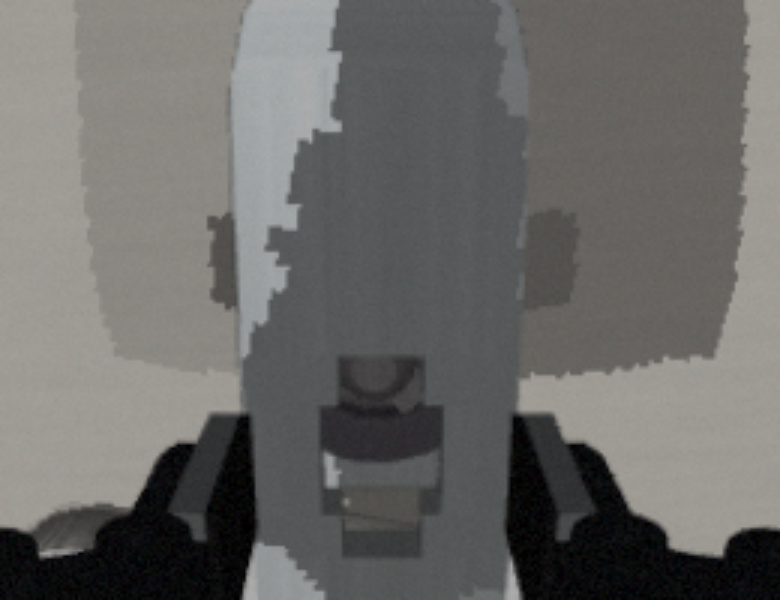

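View pics/s9.png

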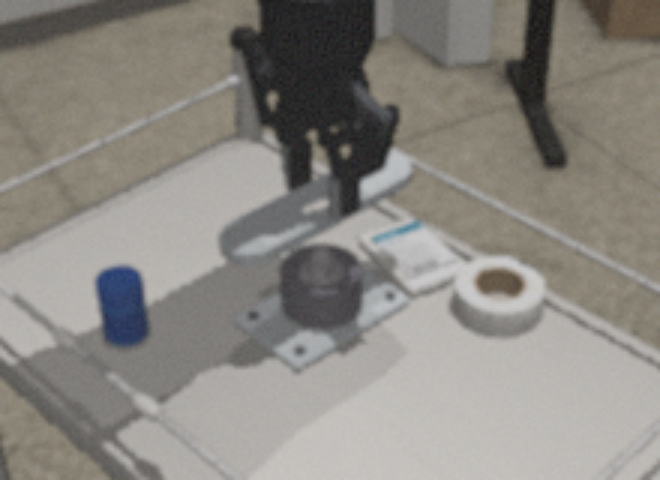

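Emit:
send_rows(commands=[[1,0.15,-0.1,1.5,0],[1,0,0,1.2,0],[1,0,0,0,0]])

```text
time: 22.2
tool_pos: [0.5689, 0.1298, 0.0731]
orientation: [-3.141, -0.004, -2.946]
wrist_force: [0.2, 0.0, -1.6]
opening: 0.0422
```

```bash
python3 - <<'E'
from h import *
i,im,o=shot("wrist","w10"); print(o["time"],o["tool_pos"],o["wrist_force"],o["orientation"],o["opening"])
cv2.imwrite("pics/w10b.png",cv2.resize(im[190:300,270:370,::-1],None,fx=5.4,fy=5.4,interpolation=cv2.INTER_CUBIC))
i,im,o=shot("side"); cv2.imwrite("pics/s10.png",cv2.resize(im[120:280,200:420,::-1],None,fx=3,fy=3))
E
```

```text
22.2 [0.56890768 0.12980069 0.07310539] [ 0.19002845  0.0438113  -1.60878662] [-3.14148584 -0.00429821 -2.94627319] 0.04219492219172239
```

View pics/w10b.png

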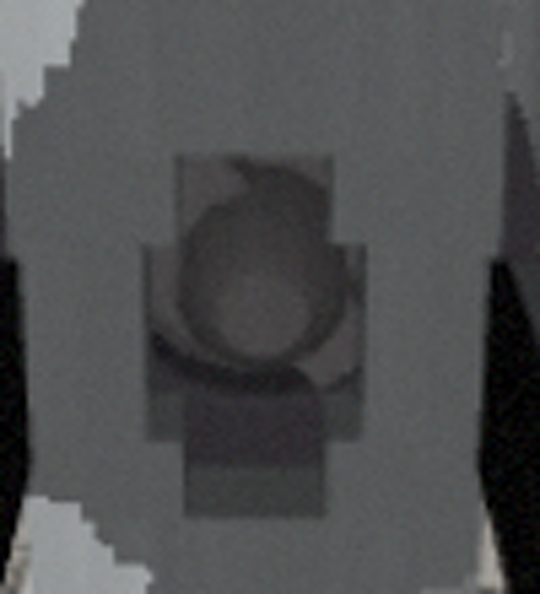

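View pics/s10.png

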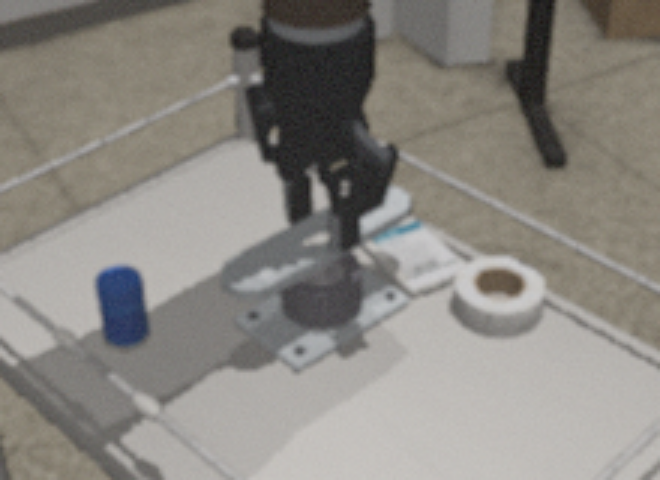

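```bash
cat > fit10.py <<'E'
from h import *
i=viewer.camera_info("wrist"); o=get_obs(); yaw=o["orientation"][2]+np.pi
print(o["tool_pos"],np.degrees(yaw))
C=np.array([np.cos(yaw),np.sin(yaw)]);S=np.array([-C[1],C[0]])
def px(u,v): return np.array([270+(u+.5)/5.4-.5,190+(v+.5)/5.4-.5])
# tool x = -C ; image up = -C ; slot near(top img) edge at -18.5 along C ; image right=+S
obs=[(-18.5,-6.8,0,177,153),(-18.5,6.8,0,333,153),(18.5,-6.8,0,184,517),(18.5,6.8,0,326,517),(18.5,0,-10,255,466)]
def f(p):
    r=[]
    for a,b,dz,u,v in obs:
        X=np.r_[p[:2]+C*a/1e3+S*b/1e3,p[2]+dz/1e3]; e=(proj(i,X,True)[0]-px(u,v))
        if b==0 and dz: e[0]=0
        r+=list(e)
    return r
s=least_squares(f,[.57,.131,.08]); print("hole",s.x,np.round(s.fun,1))
def g(p): return list(np.r_[proj(i,[p[0],p[1],.065],True)[0]-px(262,314), proj(i,[p[0],p[1],.059],True)[0]-px(262,272)])
q=least_squares(g,[.57,.131]); print("post",q.x,np.round(q.fun,1))
d=s.x[:2]-q.x[:2]; print("hole-post along C,S mm",d@C*1e3,d@S*1e3)
im=cv2.imread("pics/w10.png");big=cv2.resize(im[190:300,270:370],None,fx=5.4,fy=5.4,interpolation=cv2.INTER_CUBIC)
def dr(P,col): 
    p=(proj(i,P,True)-[270,190]+.5)*5.4-.5; cv2.polylines(big,[np.round(p).astype(int)],True,col,1)
P=q.x
dr(circ([*P,.059],.009),(0,0,255));dr(circ([*P,.065],.005),(0,255,0));dr(circ([*P,.0445],.018),(255,0,0))
a=np.radians(48.);c2=np.array([np.cos(a),np.sin(a)]);s2=np.array([-c2[1],c2[0]])
dr(np.array([[*(P+c2*x+s2*y),.053] for x,y in [(-.016,-.005),(.016,-.005),(.016,.005),(-.016,.005)]]),(0,255,255))
for dz in (0,-.01): dr(np.array([[*(s.x[:2]+C*x+S*y),s.x[2]+dz] for x,y in [(-.0185,-.0068),(.0185,-.0068),(.0185,.0068),(-.0185,.0068)]]),(255,0,255))
cv2.imwrite("pics/fit10.png",big)
E
python3 fit10.py
```

```text
[0.5703173  0.1301356  0.07478237] 11.191465199240538
hole [0.56833291 0.13047815 0.07999469] [ 0.  0. -0. -0. -0.  0.  0. -0.  0. -0.]
post [0.57093734 0.13172357] [ 0.  -1.7 -0.   1.7]
hole-post along C,S mm -2.796628170438168 -0.7162549429262965
```

View pics/fit10.png

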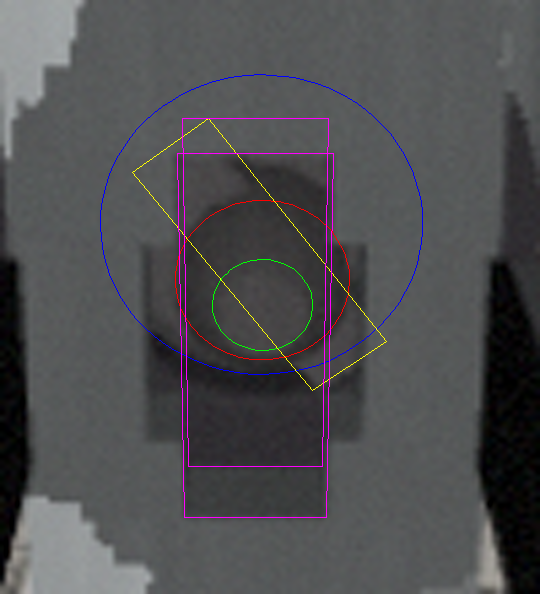

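Emit:
send_rows(commands=[[1,-0.25,0.05,0,0],[1,0,0,0,0],[1,0,0,0.5,0],[1,0,0,0.5,0],[1,0,0,0,0]])

```text
time: 22.92
tool_pos: [0.5722, 0.1311, 0.0645]
orientation: [-3.142, -0.002, -2.946]
wrist_force: [0.5, 0.8, -1.1]
opening: 0.0421
```

```bash
python3 - <<'E'
from h import *
i,im,o=shot("wrist","w11"); print(o["time"],o["tool_pos"],o["wrist_force"],o["orientation"],o["opening"])
cv2.imwrite("pics/w11b.png",cv2.resize(im[190:300,270:370,::-1],None,fx=5.4,fy=5.4,interpolation=cv2.INTER_CUBIC))
E
```

```text
22.925 [0.5722429  0.1311141  0.06448958] [ 0.46540518  0.75048695 -1.14380575] [-3.14156963e+00 -1.63489769e-03 -2.94607956e+00] 0.0421046742592306
```

View pics/w11b.png

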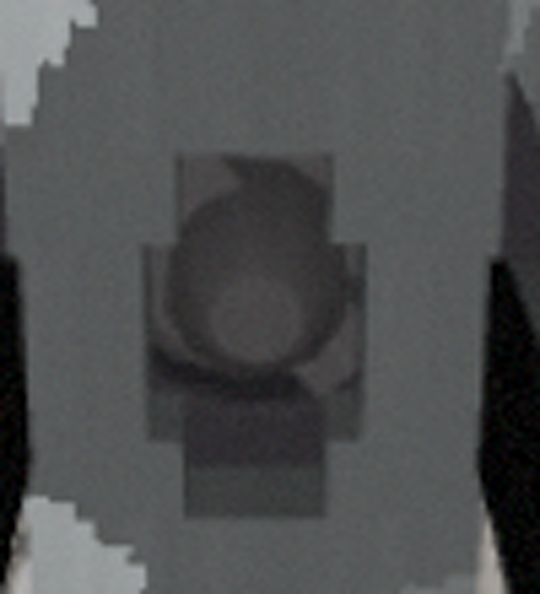

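Emit:
send_rows(commands=[[1,0,0,0.4,0],[1,0,0,0.2,0],[1,0,0,0,0]])

```text
time: 23.35
tool_pos: [0.5727, 0.1312, 0.059]
orientation: [-3.142, -0.001, -2.946]
wrist_force: [0.1, 0.1, -1.0]
opening: 0.0424
```

Emit:
send_rows(commands=[[1,0,0,0.1,0],[1,0,0,0,0],[0.4,0,0,0,0],[0.2,0,0,0,0],[0,0,0,0,0],[0,0,0,0,0],[0,0,0,-3,0],[0,0,0,-4,0],[0,0,0,-4,0],[0,0,0,0,0],[0,0,0,0,0]])

```text
time: 24.72
tool_pos: [0.5726, 0.1312, 0.1679]
orientation: [-3.142, -0.0, -2.946]
wrist_force: [-0.1, -0.6, 0.6]
opening: 0.0856
```

```bash
cat > m4.py <<'E'
from h import *
import sys
i,im,o=shot("wrist",sys.argv[1]); print(o["time"],np.round(o["tool_pos"],4),np.round(o["wrist_force"],1),np.round(o["orientation"],3))
r=viewer.regions_of("clamp_plate","wrist")
for q in r[:1]:
    m=q["region"].astype(np.uint8); cs,_=cv2.findContours(m,0,1); c=max(cs,key=cv2.contourArea)[:,0]
    print(round(q["score"],2),np.round(q["bbox"],1))
    for z in (.05,.056,.061): print(z,cv2.minAreaRect(np.array([onz(i,p,z,True)[:2] for p in c],np.float32)))
i2,im2,_=shot("side"); cv2.imwrite("pics/"+sys.argv[1]+"s.png",np.vstack([cv2.resize(im2[150:270,220:400,::-1],None,fx=3,fy=3)]))
E
python3 m4.py w12
```

```text
24.725 [0.5726 0.1312 0.1679] [-0.1 -0.6  0.6] [-3.142 -0.    -2.946]
0.83 [317.  189.1  59.8 191.1]
0.05 ((0.5747268795967102, 0.1320299506187439), (0.1772206425666809, 0.04837871342897415), 11.221260070800781)
0.056 ((0.5731375217437744, 0.13172103464603424), (0.1731463074684143, 0.04726650193333626), 11.221254348754883)
0.061 ((0.5718131065368652, 0.13146358728408813), (0.16975104808807373, 0.04633964225649834), 11.221243858337402)
```

View pics/w12.png

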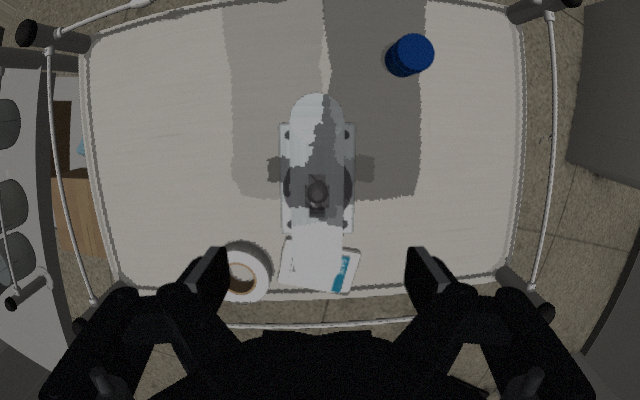

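View pics/w12s.png

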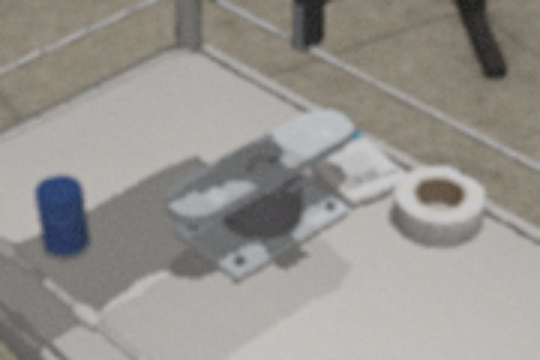

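Emit:
send_rows(commands=[[1,2.9,2.1,1,0],[1,2.9,2.2,1,0],[1,0,0,2,0],[1,0,0,2,0],[1,0,0,0,0],[1,0,0,3,0],[1,0,0,2.8,0],[1,0,0,0,0],[1,0,0,0,0]], grip_force=20)

```text
time: 26.0
tool_pos: [0.5085, 0.1624, 0.0514]
orientation: [3.141, 0.001, -2.946]
wrist_force: [0.7, 0.1, 0.1]
opening: 0.0003
```

```bash
python3 m4.py w13
```

```text
26.0 [0.5085 0.1624 0.0514] [0.7 0.1 0.1] [ 3.141e+00  1.000e-03 -2.946e+00]
0.63 [233.  266.1  94.  134.1]
0.05 ((0.516545832157135, 0.11413708329200745), (0.0516861192882061, 0.0559827983379364), 22.878862380981445)
0.056 ((0.5134150981903076, 0.11561597883701324), (0.04953698813915253, 0.053655046969652176), 22.878843307495117)
0.061 ((0.5108062028884888, 0.11684839427471161), (0.04774608835577965, 0.05171522498130798), 22.878883361816406)
```

View pics/w13.png

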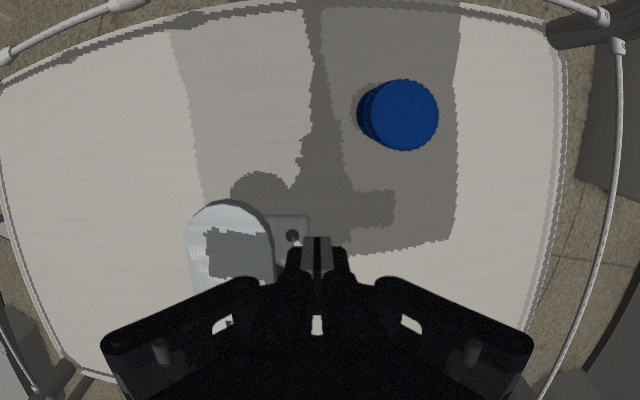

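View pics/w13s.png

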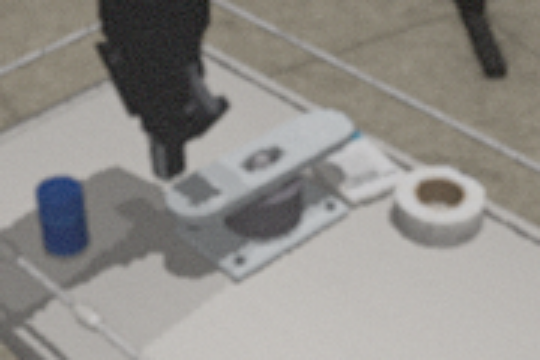

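Emit:
send_rows(commands=[[1,0.28,-0.39,0,-4],[1,0.28,-0.39,0,-4],[1,0.28,-0.39,0,-4],[1,0.28,-0.39,0,-4],[1,0.28,-0.39,0,-4],[1,0.28,-0.39,0,-4],[1,0.28,-0.39,0,-4],[1,0,0,0,0]])

```text
time: 27.15
tool_pos: [0.5011, 0.1296, 0.0513]
orientation: [-3.141, 0.002, -2.459]
wrist_force: [0.5, 0.1, 0.2]
opening: -0.0002
```

```bash
cat > m5.py <<'E'
from h import *
import sys
n=sys.argv[1]
o=get_obs(); print(o["time"],np.round(o["tool_pos"],4),np.round(o["wrist_force"],1),np.degrees(o["orientation"][2])+180)
out=[]
for c,(a,b,d,e) in {"side":(150,270,220,400),"scene":(140,250,220,400)}.items():
    i,im,_=shot(c); out.append(cv2.resize(im[a:b,d:e,::-1],(560,280 if c=="scene" else 310),interpolation=cv2.INTER_CUBIC))
    r=viewer.regions_of("clamp_plate",c)
    for q in r[:1]:
        m=q["region"].astype(np.uint8); cs,_=cv2.findContours(m,0,1); k=max(cs,key=cv2.contourArea)[:,0]
        for z in(.051,.058): print(c,round(q["score"],2),z,cv2.minAreaRect(np.array([onz(i,p,z,False)[:2] for p in k],np.float32)))
cv2.imwrite(f"pics/{n}.png",np.vstack(out))
E
python3 m5.py v1
```

```text
27.15 [0.5011 0.1296 0.0513] [0.5 0.1 0.2] 39.12311346736749
side 0.77 0.051 ((0.5749742388725281, 0.13882575929164886), (0.1789199411869049, 0.05185946077108383), 32.27743911743164)
side 0.77 0.058 ((0.570568323135376, 0.13092809915542603), (0.17661280930042267, 0.05119075998663902), 32.27742385864258)
scene 0.7 0.051 ((0.541314959526062, 0.11447107791900635), (0.08445392549037933, 0.045776017010211945), 37.250911712646484)
scene 0.7 0.058 ((0.5367920398712158, 0.11068733781576157), (0.08353883028030396, 0.04527999833226204), 37.25093078613281)
```

View pics/v1.png

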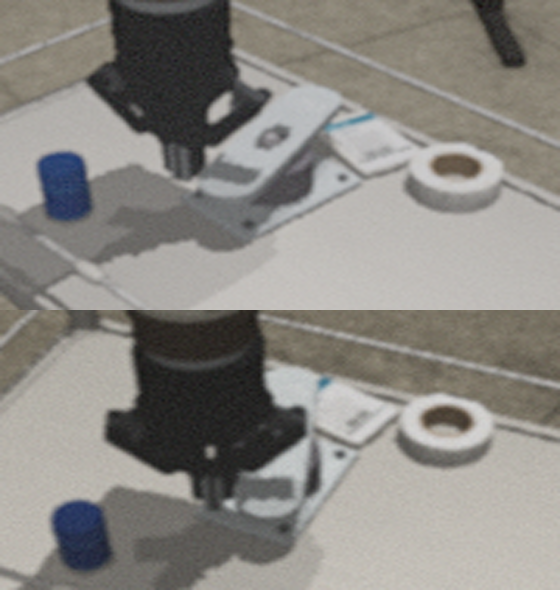

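Emit:
send_rows(commands=[[1,0.14,-0.19,0,-2],[1,0.14,-0.19,0,-2],[1,0.14,-0.19,0,-2],[1,0,0,0,0]])

```text
time: 27.85
tool_pos: [0.5011, 0.1227, 0.0503]
orientation: [-3.142, 0.0, -2.353]
wrist_force: [0.6, 0.6, -0.1]
opening: 0.0002
```

```bash
python3 m5.py v2
```

```text
27.85 [0.5011 0.1227 0.0503] [ 0.6  0.6 -0.1] 45.15563783940652
side 0.96 0.051 ((0.5749042630195618, 0.1402425765991211), (0.1794678419828415, 0.04949023202061653), 37.744808197021484)
side 0.96 0.058 ((0.5704992413520813, 0.1323266476392746), (0.17715361714363098, 0.048852089792490005), 37.74481201171875)
scene 0.68 0.051 ((0.5409649610519409, 0.11045629531145096), (0.0841073989868164, 0.04397651553153992), 37.15605163574219)
scene 0.68 0.058 ((0.5364458560943604, 0.10671607404947281), (0.08319609612226486, 0.04349999129772186), 37.15602493286133)
```

View pics/v2.png

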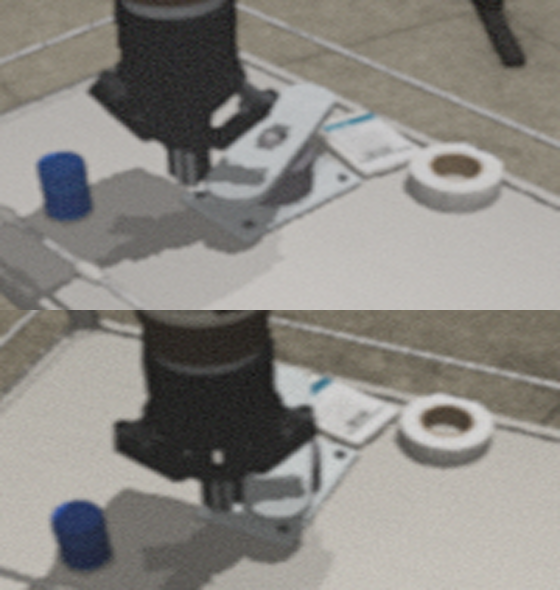

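Emit:
send_rows(commands=[[1,0.14,-0.19,0,-2],[1,0.14,-0.19,0,-2],[1,0,0,0,0]])

```text
time: 28.42
tool_pos: [0.5019, 0.1179, 0.0503]
orientation: [3.142, -0.0, -2.284]
wrist_force: [-0.4, 0.1, 0.4]
opening: -0.0003
```

```bash
python3 m5.py v3
```

```text
28.425 [0.5019 0.1179 0.0503] [-0.4  0.1  0.4] 49.15475402183975
side 0.59 0.051 ((0.5758084654808044, 0.13668176531791687), (0.18115749955177307, 0.04717271775007248), 39.63688278198242)
side 0.59 0.058 ((0.571391761302948, 0.1288117915391922), (0.17882156372070312, 0.046564437448978424), 39.63689422607422)
scene 0.94 0.051 ((0.53773033618927, 0.10242074728012085), (0.06955626606941223, 0.043664585798978806), 38.95914840698242)
scene 0.94 0.058 ((0.5332463383674622, 0.09876758605241776), (0.06880254298448563, 0.04319142922759056), 38.959144592285156)
```

View pics/v3.png

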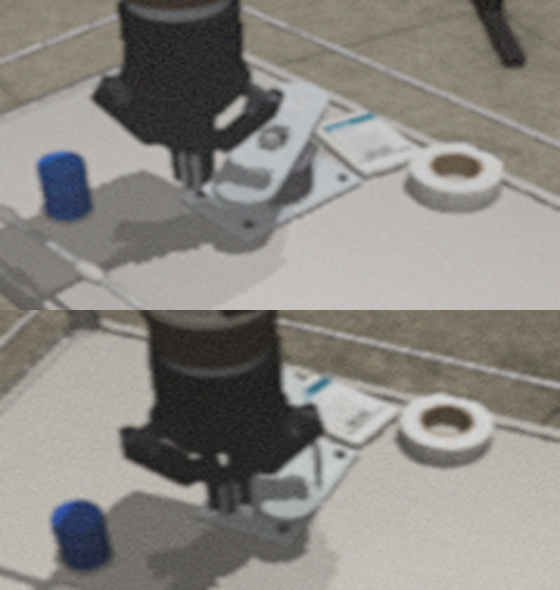

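Emit:
send_rows(commands=[[1,0.14,-0.19,0,-2],[1,0,0,0,0]])

```text
time: 28.88
tool_pos: [0.5024, 0.1157, 0.0503]
orientation: [3.142, -0.0, -2.249]
wrist_force: [-0.5, 1.4, 0.3]
opening: 0.0001
```

```bash
python3 m5.py v4
```

```text
28.875 [0.5024 0.1157 0.0503] [-0.5  1.4  0.3] 51.15840441903913
side 0.62 0.051 ((0.5694807767868042, 0.13387367129325867), (0.1816299855709076, 0.048007767647504807), 46.665306091308594)
side 0.62 0.058 ((0.5651457905769348, 0.12603987753391266), (0.17928794026374817, 0.04738873243331909), 46.665260314941406)
scene 0.92 0.051 ((0.5383142232894897, 0.1002291664481163), (0.07766895741224289, 0.04491153731942177), 46.93187713623047)
scene 0.92 0.058 ((0.5338238477706909, 0.0965997725725174), (0.07682738453149796, 0.044424884021282196), 46.9318962097168)
```

View pics/v4.png

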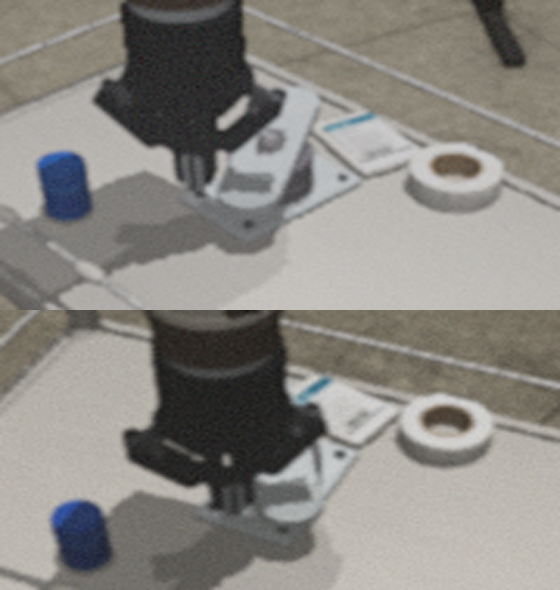

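Emit:
send_rows(commands=[[1,0,0.7,0,0],[1,0,0.8,0,0],[1,0,0,-3,0],[1,0,0,-4,0],[1,0,0,-5,0],[1,-3,-3,0,0],[1,-3,-2.5,0,0],[1,0,0,0,0],[1,0,0,0,0]])

```text
time: 30.2
tool_pos: [0.57, 0.1375, 0.1697]
orientation: [3.14, -0.002, -2.248]
wrist_force: [-0.5, 0.1, 0.7]
opening: -0.0
```

```bash
python3 m4.py w14; python3 m5.py v5; python3 - <<'E'
from h import *
i,im,o=shot("wrist"); cv2.imwrite("pics/w15b.png",cv2.resize(im[80:290,200:430,::-1],None,fx=2.8,fy=2.8,interpolation=cv2.INTER_CUBIC))
E
```

```text
30.2 [0.57   0.1375 0.1697] [-0.5  0.1  0.7] [ 3.140e+00 -2.000e-03 -2.248e+00]
30.35 [0.5701 0.1373 0.1704] [ 0.2 -0.   0.1] 51.2127300198803
side 0.58 0.051 ((0.5701066851615906, 0.1331457942724228), (0.17889268696308136, 0.04826752841472626), 46.94437789916992)
side 0.58 0.058 ((0.565763533115387, 0.12532135844230652), (0.17658591270446777, 0.047645144164562225), 46.944393157958984)
scene 0.57 0.051 ((0.5721755027770996, 0.13518743216991425), (0.18011587858200073, 0.04927878454327583), 45.55132293701172)
scene 0.57 0.058 ((0.5673182010650635, 0.13117924332618713), (0.17816421389579773, 0.04874482378363609), 45.55133056640625)
```

View pics/w15b.png

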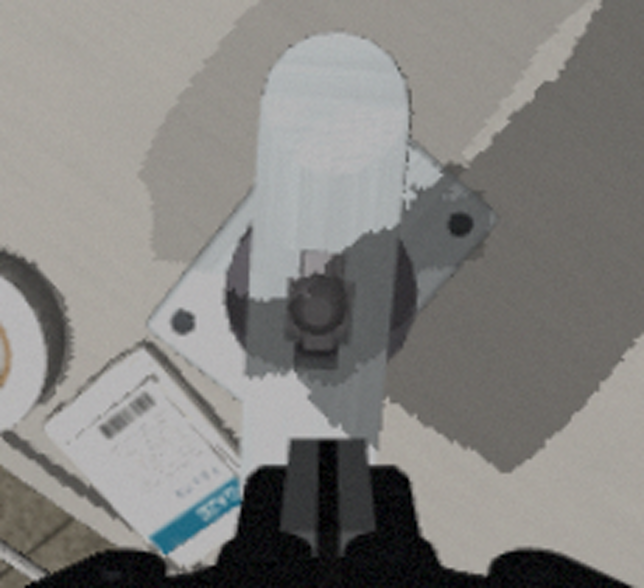

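View pics/v5.png

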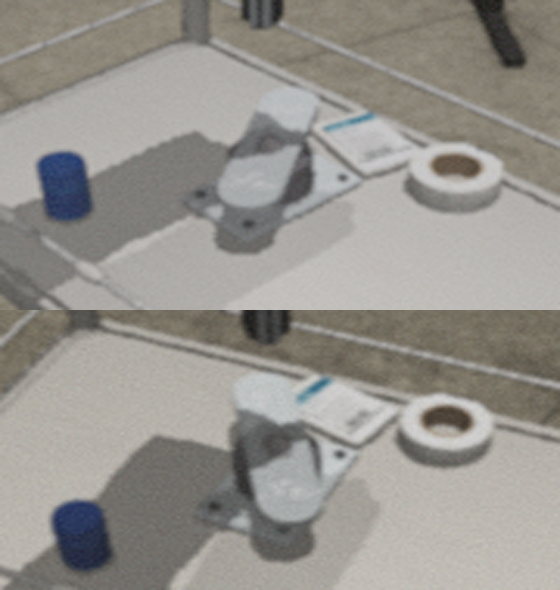

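```bash
python3 - <<'E'
from h import *
i,im,o=shot("wrist","w16"); im=im[:,:,::-1]
a=np.radians(46.6);C=np.array([np.cos(a),np.sin(a)]);S=np.array([-C[1],C[0]])
u0,v0,f=290,155,7
out=[]
px=lambda u,v:np.array([200+(u+.5)/2.8-.5,80+(v+.5)/2.8-.5])
for zt in (.056,.063):
    # slot centre from edges at the top plane
    c=(onz(i,px(319.5,250),zt,True)+onz(i,px(320,370),zt,True))[:2]/2; P=c
    big=cv2.resize(im[v0:v0+70,u0:u0+50],None,fx=f,fy=f,interpolation=cv2.INTER_CUBIC)
    def dr(Q,col):
        p=(proj(i,Q,True)-[u0,v0]+.5)*f-.5; cv2.polylines(big,[np.round(p).astype(int)],True,col,1)
    dr(np.array([[*(P+C*x+S*y),zt] for x,y in [(-.0185,-.0068),(.0185,-.0068),(.0185,.0068),(-.0185,.0068)]]),(255,0,255))
    dr(circ([*P,.065],.005),(0,255,0)); dr(circ([*P,.059],.009),(0,0,255))
    print(zt,P); out.append(big)
cv2.imwrite("pics/cmp.png",np.hstack(out)[:590])
print(get_obs()["time"])
E
```

```text
0.056 [0.5706774  0.13361387]
0.063 [0.56952033 0.13228163]
30.65
```

View pics/cmp.png

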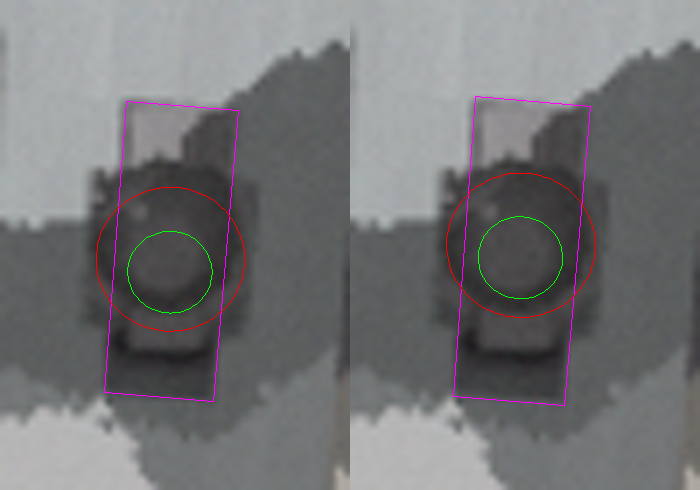

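Emit:
send_rows(commands=[[1,0,-4,2,0],[1,0,-4,2,0],[1,0,-4,2,0],[1,0,0,1,0],[1,0,0,0,0],[1,0,0,0,0]])

```text
time: 31.4
tool_pos: [0.6644, 0.063, 0.1013]
orientation: [-3.141, 0.001, -2.247]
wrist_force: [-0.8, -1.1, 0.7]
opening: -0.0
```

```bash
python3 - <<'E'
from h import *
import pickle
i,im,o=shot("wrist","w17"); print(o["time"],o["tool_pos"],o["wrist_force"])
pickle.dump(i,open("i17.pkl","wb"))
p=proj(i,[.57,.1315,.05],True)[0]; print(p)
u=int(p[0])-80;v=int(p[1])-60
u=max(u,0);v=max(v,0);print(u,v)
cv2.imwrite("pics/w17b.png",cv2.resize(im[v:v+120,u:u+160,::-1],None,fx=5,fy=5,interpolation=cv2.INTER_CUBIC))
E
```

```text
31.4 [0.66442156 0.06303188 0.10125189] [-0.80277259 -1.14318468  0.69114999]
[477.13294804 209.27032697]
397 149
```

View pics/w17b.png

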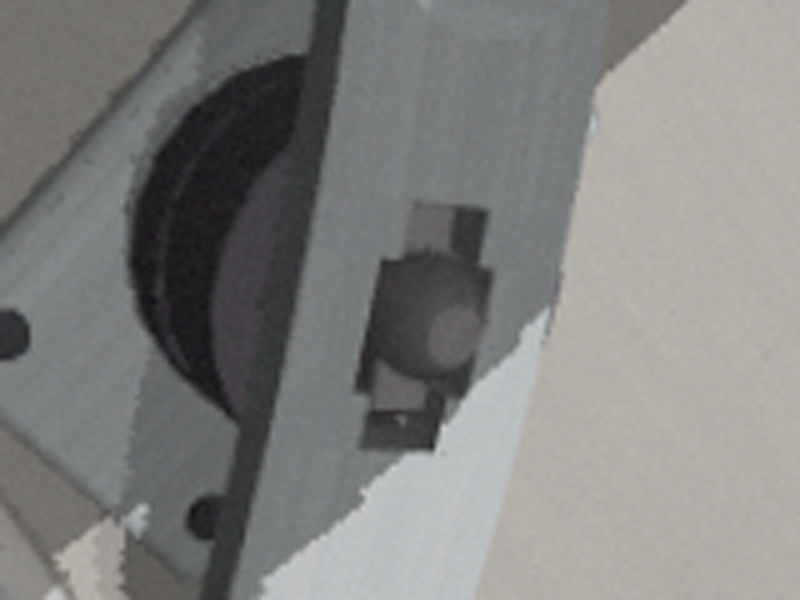

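```bash
python3 - <<'E'
from h import *
import pickle
i=pickle.load(open("i17.pkl","rb")); im=cv2.imread("pics/w17.png")
px=lambda u,v:np.array([397+(u+.5)/5-.5,149+(v+.5)/5-.5])
# slot top-plane corners: near (416,202),(490,208); far (360,446),(434,452); fit x,y,z,yaw
obs=[(-18.5,-6.8,416,202),(-18.5,6.8,490,208),(18.5,-6.8,360,446),(18.5,6.8,434,452)]
def f(p):
    C=np.array([np.cos(p[3]),np.sin(p[3])]);S=np.array([-C[1],C[0]])
    return np.ravel([proj(i,np.r_[p[:2]+C*a/1e3+S*b/1e3,p[2]],True)[0]-px(u,v) for a,b,u,v in obs])
s=least_squares(f,[.57,.131,.058,.8],x_scale=[.01,.01,.01,.1]); print(s.x,np.degrees(s.x[3]),np.round(s.fun,1))
# neck top centre (456,335) at .065 -> post ; slot centre at assumed z
P=onz(i,px(455,333),.065,True); print("post",P)
for z in(.056,.063):
    c=np.mean([onz(i,px(u,v),z,True) for _,_,u,v in obs],0); print(z,c,(c-P)[:2]*1e3)
E
```

```text
[0.56974802 0.13528367 0.05383609 0.80689771] 46.23183316222587 [-0.3 -0.2  0.3  0.4 -0.1  0.2  0.2 -0.3]
post [0.56938424 0.13140623 0.065     ]
0.056 [0.57034441 0.13386008 0.056     ] [0.96017457 2.45385259]
0.063 [0.57225024 0.12926293 0.063     ] [ 2.86599558 -2.14330216]
```

```bash
python3 - <<'E'
from h import *
print(get_obs()["time"],get_obs()["wrist_force"]); print(ctrl.job_done())
E
```

```text
31.45 [-0.58013888  0.07748313 -0.53386777]
the job is handed in; nothing more can be done
None
```

The filter holder is together on the post: support ring, then spacer, then the clamp plate over the key. I handed the job in at about 31 s. No verdict was reported.

**What I did:**
- I squeezed each ring twice, at right angles, to centre it in the gripper. Both went down over the post with only a few newtons of force at the wrist.
- The plate was laid on the key along the base (about 11° in the world frame) and let go. I then pushed its near end counter-clockwise in small steps with shut fingers. It dropped at about 46°, and I backed off straight away. The wrist force, read after each push, never rose above about 1.5 N.

**Last checks:**
- **Plate height:** two wrist views of the slot agree to about 0.5 mm for a plate top 56 mm up, which is fully home. They disagree by about 4 mm for the height of a plate still resting on the key. A separate one-view fit gave about 54 mm.
- **Plate centring:** one view put the slot centre about 2.5 mm from the neck. The other measurements suggest this is picture error, since the hole has only about 1 mm of play on the neck, but I did not settle it.
- **Rings:** I judged the rings home from the heights I let them go at and from the pictures. I did not measure their final heights separately.
- **Bystanders and arm:** the gauze pack, jar and tape roll look unmoved in the pictures. The arm stood clear of everything when I handed in.

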